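# Release the air lockout of the spray bench

## Robot

A 7-joint arm with a two-finger parallel gripper is mounted at the origin on a cart in front of the work surface, level with it; the furniture and walls round the work are solid. World frame = base frame: x ahead of the robot, y to its left, z up, the work surface at z = 0. Lengths are in m, angles in rad, forces in N, time in s.
With the tool pointing down it reaches from about 0.4 to 0.85 m from the base axis. Payload 4.5 kg.
Tool frame: the origin (TCP) lies at the very end of the fingers, on their centre line; the grasp point (between the pads) lies 19 mm behind it; z points along the fingers, y is the direction in which the jaws open and shut (so a half turn about z gives the same grasp; the last joint's range is limited). The gripper opens to 88 mm and grips with 3 to 60 N. Pads are 18 mm wide; open, the fingers measure 123 mm over their backs; the gripper's body (75 mm by 187 mm) begins 45 mm behind the grasp point.
Start: joints at [1.315, 0.689, -0.195, 1.565, 0.157, 0.902, -0.215], TCP at [0.179, -0.599, 0.239] pointing down, gripper open.
Joint ranges: [-3.01, 3.01], [-0.46, 2.08], [-1.47, 1.51], [0.13, 2.56], [-1, 4.14], [0.04, 2.09], [-2.66, 2.66]. Speed limits (rad/s): [2.57, 2.57, 3.14, 3.14, 3.14, 3.14, 3.14].

## Interface

Orientations are given as a unit quaternion [x, y, z, w].
In Python, from plant import telemetry, imaging, r gives the robot as it stands.
- The arm moves only by the shell command python3 -m creep 'ROWS' [FORCE]. ROWS is JSON, a list of rows, each a list of 5 numbers: the closure in counts, from 0 (fully open) to 255 (shut), then the shift along the tool's x, y, z in m, then the turn about the tool's z in degrees. In form: [[fingers, x, y, z, yaw], ...]. A call has 1 to 10 rows; each row is the pose to reach, as a shift and turn from the pose commanded when the call began, along the tool's axes at that moment; what a row does not reach only later rows make up. A row lasts 1/8 s, in which the tool goes at most 62.5 mm and 10.7 degrees, less where a joint would pass 70% of its speed; a pose out of reach is approached as far as the arm can. A call with a gripper value outside its range is refused whole. The fingers move at their own pace and stop on an object; FORCE is the grip in N (left out, the last holds). Time passes only in rows, so rows that repeat a pose let the fingers close. It gives the time, the measured TCP pose, the force and the opening at its end, in the units of the state.
- telemetry.get_state(): the state, without advancing time (a new reading comes with each control period).
- imaging.snapshot(name): name is "scene" or "side" or "wrist"; returns a dict with "image" (480x640x3 uint8, blue, green, red), "camera_matrix" (3x3 intrinsics, pixels), "R" (3x3) and "t" (3): a world point X has camera coordinates R X + t; the wrist camera has in their place "hand_eye" (4x4, takes a point from camera to tool coordinates, whose origin is the TCP and whose axes are the flange's). Camera axes: x right, y down, z forward; pixel columns grow to the right and rows downward; lengths in m; the calibration is good to about 2 mm. A picture is of the moment at which its call begins: read the wrist's pose just before it. There is no depth.
- r.finish_job(): hands the job in, once; it reports no verdict.
Trained networks look in a picture, given as the dict that the camera call returned (one of the last four; its "shot" number tells which), for a name from the list of things; names that differ only in an ending like _2 or _b are one class to them, and where a whole thing is asked for, a point or a joint stands for the part that bears it (a point fixed in the world has none). Each returns a list of dicts, best first, with "score" (0 to 1); they miss things now and then, are a little off and sometimes report something else, mostly with a low value. They report only what shows in the picture. A call takes as long as a camera call.
- imaging.boxes_of(picture, target): "rect" ([left, top, right, bottom] in pixels, round what is visible of it).
- imaging.trace(picture, target): "pixels" (480x640 bool, what is visible of it) and "rect" ([left, top, right, bottom] in pixels, round what is visible of it).
- imaging.place_of(picture, target): "location" ([row, column] in pixels: a listed point, or the origin of a listed thing).
The state is a dict: "clock": time; "q": joint angles; "qd": joint speeds; "joint_torque": joint torques, N m; "tool_pos": TCP position; "eef_rot": TCP orientation; "contact_force": force on the tool from outside, world axes, zero at the start; "moment": the same for the moment, N m; "opening": opening from 0.0 (shut) to 1.0 (fully open).
Only numpy, scipy, OpenCV 4.12 (cv2) and the standard library are available. Lean on these libraries where they do the work, as an engineer would, in place of code of your own. Each camera call takes 0.05 s, during which the arm holds its last target.

## Task

Release the combination lockout of the spray gun's air supply: with the bolt still at its home end, set the three dials on the sloping face to the code 2 - 5 - 3 from left to right, counting the marks clockwise from the long double mark at the top of each dial, which is 0. Then slide the bolt handle along its bent slot, to the right and round the corner up the slope to the stop, and leave it there with the dials still on the code. Do not disturb the paint tin, the spray cup or the air cap standing nearby.

Things in the scene. Friction and masses are not known exactly. Their poses are not given: they have to be found in the camera images.
- lockout: Grey desk-shaped box, fixed, 300 mm wide (y), 240 deep, 148 high at the back. Origin on the bench at mid-width, 90 mm behind the front edge; x to the back, y left, z up. Its flat face rises at 30 degrees from the front edge (x -90, z 40 mm) for 215 mm. Dial centres: 148 mm up the slope, 92 mm apart, the middle one on the centre line. Below them a dark bent slot with the bolt handle.
- dial_left (a joint): Left dial (largest y), rad: 0 = pointer at the double mark at the top (up the slope), growing clockwise as seen facing the face; marks every 45 degrees (0.785), so 2 = 1.571. Stops at -0.15 and 5.65. Friction 0.04 N m, no clicks, stays where left. Starts between 0.1 and 1.1.
- dial_mid (a joint): Middle dial, same scale, stops and friction; 5 = 3.927. Starts between 4.4 and 5.35.
- dial_right (a joint): Right dial (smallest y), same scale, stops and friction; 3 = 2.356. Starts between 0.9 and 1.9.
- dial_left_grip (a point): On the left dial's axis, 20 mm out from the face. Round knurled black knob, 38 mm in diameter, its end 30 mm out from the face, on a skirt 46 mm wide and 4 mm thick, with a light pointer rib on its end and a nose at its foot. The point turns with the dial: z out of the face, x along the pointer.
- dial_mid_grip (a point): The same point on the middle dial.
- dial_right_grip (a point): The same point on the right dial.
- bolt_side (a joint): Sideways travel of the bolt handle along the lower leg of its slot, m: 0 at home (left end), growing to the right (the box's -y) to 0.040 at the corner. Friction about 1 N.
- bolt_up (a joint): Travel of the bolt handle up the slope in the second leg, m: 0 in the lower leg, 0.026 at the stop. It grows only with bolt_side within about 2.5 mm of 0.040, and past about 4 mm only when all three dials are on 2 - 5 - 3 (within about 0.2 rad), as its teeth enter their wheels. Friction 1.5 N, stays where left.
- bolt_grip (a point): On the bolt handle's axis, 20 mm out from the face; moves with it; x up the slope, y left, z out of the face. The handle is a dark steel post, 18 mm in diameter, its end 32 mm out from the face, on a collar 26 mm wide and 4.5 mm thick. Home: 45 mm up the slope from the front edge, 22 mm left of the centre line.
- tin: Loose closed sample tin, 67 mm in diameter, 73 mm high, right of the box; origin under its centre. Leave alone.
- cup: Loose white spray cup, 101 mm in diameter, 144 mm high, left of the box towards the back; origin under its centre. Leave alone.
- cap: Loose air cap, 30 mm wide, 24 mm high, left of the box towards the front; origin under its centre. Leave alone.

How it is judged:
On the way, in this order (a step that is already met when the one before it is completed fails the run):
1. all three dials on the code 2 - 5 - 3 (within 0.2 rad) with the bolt still at its home end (within 8 mm) (value of joint dial_left between 1.371 and 1.771 rad and value of joint dial_mid between 3.727 and 4.127 rad and value of joint dial_right between 2.156 and 2.556 rad and value of joint bolt_side below 0.008 m), for 0.2 s.
2. bolt round the corner and up the slope to the stop (within 3 mm) (value of joint bolt_up above 0.023 m), for 0.1 s.
At the end, for the whole second after the job is handed in: The dials stand at 2 - 5 - 3 (each within 0.2 rad of its mark), and the bolt handle rests at the upper end of the bent slot: within 4 mm of fully right and within 3 mm of the stop up the slope (value of joint dial_left between 1.371 and 1.771 rad and value of joint dial_mid between 3.727 and 4.127 rad and value of joint dial_right between 2.156 and 2.556 rad and value of joint bolt_side above 0.036 m and value of joint bolt_up above 0.023 m and velocity of joint bolt_up between -0.01 and 0.01 m/s); the robot touches nothing.
It fails at once if the tin, the spray cup or the air cap is shifted by more than 20 mm or tipped over (distance of any of tin, cup, cap from where it was at the start of the episode above 0.02 m or angle between any of tin, cup, cap's own z axis and vertical above 0.5 rad).
It also fails if it takes over 67 s, if anything falls off the work surface, if the arm or the gripper's body presses on something with over 40 N, if the wrist force passes 120 N, or if a joint passes its speed limit or range.

## Working session

There is one attempt and no reset: what is moved stays moved. The work goes in short steps, Python scripts to look and compute and a shell command to move; the robot and the scene stay as the last step left them, time stands still between calls to the robot, and variables do not carry over. Pictures are saved under pics/ and viewed, and the job is handed in when it is done.

```bash
ls; mkdir -p pics; python3 - <<'E'
from plant import telemetry, imaging, r
import cv2,numpy as np
s=telemetry.get_state()
for k in s: print(k,np.round(s[k],4))
for n in ("scene","side","wrist"):
    p=imaging.snapshot(n); cv2.imwrite(f"pics/a_{n}.png",p["image"])
    print(n,p["camera_matrix"].tolist(),p.get("R"),p.get("t"),p.get("hand_eye"))
E
```

```text
pics
clock 0.0
q [ 1.3148  0.69   -0.1945  1.5663  0.1573  0.9025 -0.2151]
qd [-0.0002  0.0003  0.0008  0.0004  0.0015  0.0003 -0.0001]
joint_torque [-0.00000e+00 -5.27562e+01 -1.26710e+00 -1.53428e+01 -5.27000e-02
  6.50000e-03  1.00000e-04]
tool_pos [ 0.1784 -0.5984  0.2379]
eef_rot [ 9.895e-01  1.444e-01 -2.000e-04 -9.000e-04]
contact_force [ 0.0034 -0.2546 -0.0157]
moment [-0.035   0.0091 -0.0483]
opening 1.0007
scene [[570.6325083470801, 0.0, 314.7267456259519], [0.0, 570.6325083470801, 237.57458298734122], [0.0, 0.0, 1.0]] [[-0.48612123 -0.8738034   0.01240019]
 [-0.68429741  0.37179168 -0.62730216]
 [ 0.54352847 -0.31343032 -0.77867723]] [0.25197447 0.42180613 1.14406769] None
side [[494.16028057429304, 0.0, 324.1667530600801], [0.0, 494.16028057429304, 234.96513355846548], [0.0, 0.0, 1.0]] [[-0.94069143 -0.33900589  0.01321478]
 [-0.15515663  0.39524431 -0.90537747]
 [ 0.30170523 -0.85373119 -0.42440195]] [0.52305916 0.19560163 1.01616127] None
wrist [[414.2124643617436, 0.0, 317.1398094220706], [0.0, 414.2124643617436, 242.11745835437162], [0.0, 0.0, 1.0]] None None [[-1.13621462e-03 -9.64518316e-01 -2.64013499e-01  6.83850536e-02]
 [ 9.99999046e-01 -1.30329295e-03  4.57690153e-04 -1.90814046e-04]
 [-7.85537467e-04 -2.64012727e-01  9.64518876e-01 -1.46405514e-01]
 [ 0.00000000e+00  0.00000000e+00  0.00000000e+00  1.00000000e+00]]
```

View images.

View pics/a_scene.png

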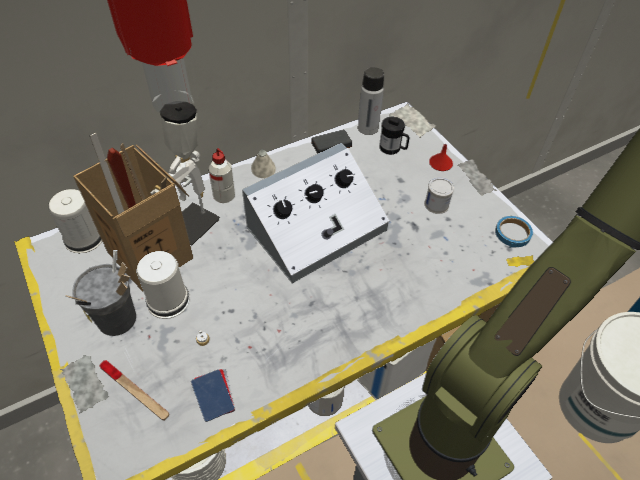

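View pics/a_side.png

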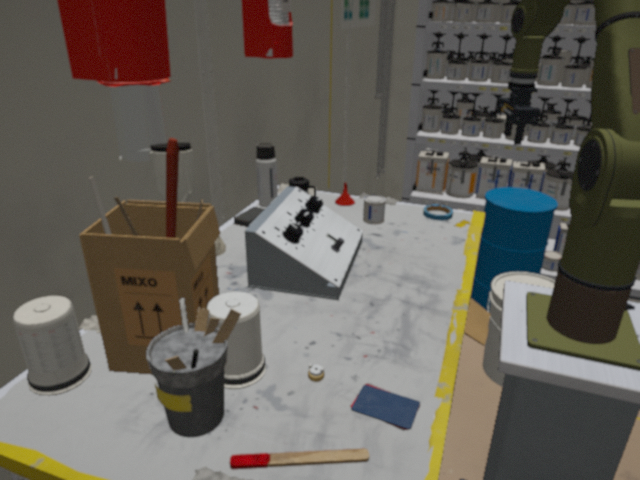

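View pics/a_wrist.png

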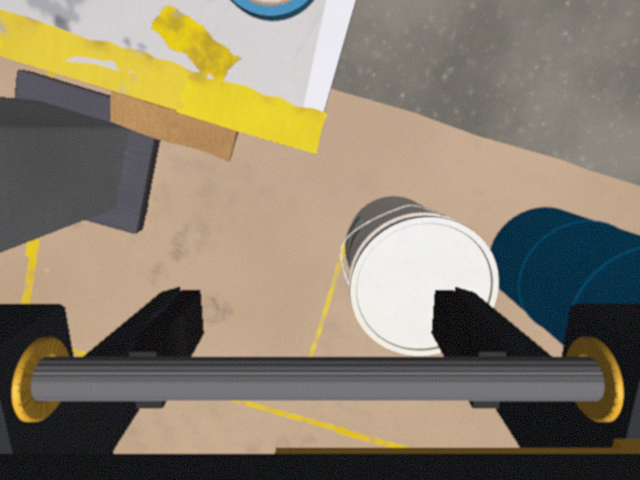

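```bash
cat > h.py <<'E'
import numpy as np,cv2
from scipy.optimize import least_squares
from scipy.spatial.transform import Rotation as Ro
from plant import telemetry, imaging
c,s_=np.cos(np.pi/6),np.sin(np.pi/6)
U=np.array([c,0,s_]);N=np.array([-s_,0,c]);O=np.array([-.09,0,.04])
def face(up,y,out): return O+up*U+np.array([0,y,0])+out*N
PTS={'dial_left_grip':face(.148,.092,.02),'dial_mid_grip':face(.148,0,.02),'dial_right_grip':face(.148,-.092,.02),'bolt_grip':face(.045,.022,.02)}
def cam(p,st):
    if p.get("R") is not None: return np.array(p["R"]),np.array(p["t"])
    T=np.eye(4);T[:3,:3]=Ro.from_quat(st["eef_rot"]).as_matrix();T[:3,3]=st["tool_pos"]
    M=np.linalg.inv(T@np.array(p["hand_eye"]));return M[:3,:3],M[:3,3]
def proj(K,R,t,X):
    v=np.atleast_2d(X)@R.T+t; v=v@np.array(K).T; return v[:,:2]/v[:,2:]
def toW(b,X):
    x,y,a=b; X=np.atleast_2d(X)
    return X@np.array([[np.cos(a),np.sin(a),0],[-np.sin(a),np.cos(a),0],[0,0,1]])+[x,y,0]
def fit(obs,x0=(.6,0,0)): # obs: (K,R,t,boxpt,uv)
    f=lambda b: np.concatenate([(proj(K,R,t,toW(b,X))[0]-uv) for K,R,t,X,uv in obs])
    return least_squares(f,x0,loss='soft_l1',f_scale=2)
def shot(n):
    st=telemetry.get_state();p=imaging.snapshot(n);R,t=cam(p,st);return p,p["camera_matrix"],R,t
def names(p,K,R,t,ns=PTS):
    o=[]
    for n in ns:
        d=imaging.place_of(p,n)
        print(n,[(np.round(e["location"],1).tolist(),round(e["score"],2)) for e in d[:4]])
        if d: o.append((K,R,t,PTS[n],np.array(d[0]["location"][::-1],float),n))
    return o
E
python3 - <<'E'
from h import *
obs=[]
for n in("scene","side"):
    p,K,R,t=shot(n); print(n)
    obs+=[o[:5] for o in names(p,K,R,t)]
    for k in('lockout','tin','cup','cap'):
        d=imaging.place_of(p,k)
        for e in d[:2]:
            uv=np.array(e["location"][::-1],float)
            ray=R.T@np.linalg.solve(np.array(K),[*uv,1]);C=-R.T@t
            print(k,uv,round(e["score"],2),np.round(C-ray*C[2]/ray[2],3))
r=fit(obs);print(np.round(r.x,4),np.round(r.fun.reshape(-1,2),1).tolist())
E
```

```text
scene
dial_left_grip [([206.8, 281.1], 0.66)]
dial_mid_grip [([194.3, 314.9], 0.56)]
dial_right_grip [([176.0, 345.3], 0.55)]
bolt_grip [([232.5, 327.6], 0.57), ([207.7, 437.0], 0.45)]
lockout [318.3 235.2] 0.7 [ 0.596 -0.054  0.   ]
tin [437.3 203.9] 0.82 [ 0.537 -0.394  0.   ]
cup [172.6 298.9] 0.56 [0.591 0.346 0.   ]
cap [328.  232.6] 0.21 [ 0.592 -0.08   0.   ]
side
dial_left_grip [([229.7, 294.1], 0.77)]
dial_mid_grip [([216.5, 304.8], 0.59)]
dial_right_grip [([204.1, 314.6], 0.47)]
bolt_grip [([218.8, 377.7], 0.28)]
lockout [312.6 268. ] 0.94 [ 0.604 -0.048  0.   ]
tin [374.6 219.7] 0.97 [ 0.536 -0.403  0.   ]
cup [235.8 370.4] 0.93 [0.597 0.357 0.   ]
cup [337.  242.6] 0.47 [ 0.593 -0.208  0.   ]
cap [317.4 378.9] 0.8 [0.451 0.326 0.   ]
[ 0.6    -0.0624  0.1026] [[2.3, 0.8], [-0.0, -2.5], [-0.5, 0.8], [0.6, -0.3], [0.1, 2.3], [0.5, 0.3], [0.5, -0.7], [-39.0, 25.1]]
```

```bash
python3 -m creep '[[0,0.04,-0.03,-0.03,0],[0,0.09,-0.07,-0.06,0],[0,0.14,-0.11,-0.09,2],[0,0.19,-0.147,-0.09,4],[0,0.24,-0.185,-0.09,6],[0,0.29,-0.223,-0.09,8],[0,0.34,-0.262,-0.09,10],[0,0.39,-0.3,-0.09,10.7],[0,0.44,-0.34,-0.09,10.7],[0,0.48,-0.37,-0.09,10.7]]'; python3 -m creep '[[0,0.038,-0.033,0,0],[0,0.038,-0.033,0,0],[0,0.038,-0.033,0,0],[0,0.038,-0.033,0,0]]'
cat > look.py <<'E'
import sys
from h import *
st=telemetry.get_state();print(st["clock"],np.round(st["tool_pos"],4),np.round(st["eef_rot"],4),"yaw",round(Ro.from_quat(st["eef_rot"]).as_euler('ZYX',degrees=True)[0],2),"F",np.round(st["contact_force"],2),round(st["opening"],3))
p,K,R,t=shot(sys.argv[2] if len(sys.argv)>2 else "wrist")
cv2.imwrite(f"pics/{sys.argv[1]}.png",p["image"])
o=names(p,K,R,t)
if len(o)>2:
    r=fit([x[:5] for x in o]);print(np.round(r.x,4),np.round(r.fun.reshape(-1,2),1).tolist())
E
python3 look.py b1
```

```text
clock: 2.3
tool_pos: [0.5305, -0.1101, 0.329]
eef_rot: [0.999, 0.051, 0.0, 0.0]
contact_force: [1.4, -0.2, -0.4]
opening: 1.0
clock: 2.8
tool_pos: [0.5631, -0.0768, 0.3288]
eef_rot: [0.999, 0.05, -0.0, 0.001]
contact_force: [-0.9, -1.7, -0.0]
opening: 1.002
2.8 [ 0.5631 -0.0768  0.3288] [ 9.987e-01  5.020e-02 -3.000e-04  5.000e-04] yaw 5.75 F [-0.88 -1.72 -0.  ] 1.002
dial_left_grip [([128.9, 190.4], 0.63)]
dial_mid_grip [([124.7, 305.5], 0.92)]
dial_right_grip [([225.6, 280.5], 0.73), ([126.6, 418.4], 0.7)]
bolt_grip [([228.4, 280.0], 0.71)]
[ 0.5666 -0.0491 -0.332 ] [[2.7, -2.8], [-7.2, 49.8], [116.8, -5.4], [-36.6, 13.7]]
```

View pics/b1.png

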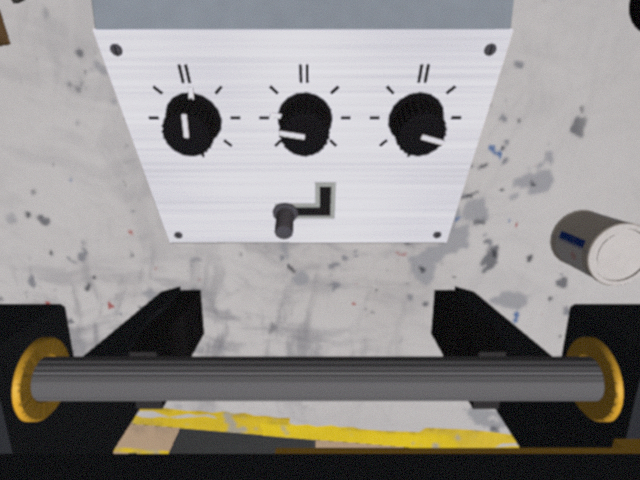

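```bash
cat > rect.py <<'E'
import sys
from h import *
# rectify: face plane at out=0 and 30mm
def rectify(p,K,R,t,b,out,up0=.02,up1=.215,y0=.15,sc=2500):
    cs=[(up1,y0),(up1,-y0),(up0,-y0),(up0,y0)]
    src=np.float32([proj(K,R,t,toW(b,face(u,y,out)))[0] for u,y in cs])
    W,H=int(2*y0*sc),int((up1-up0)*sc)
    dst=np.float32([[0,0],[W,0],[W,H],[0,H]])
    return cv2.warpPerspective(p["image"],cv2.getPerspectiveTransform(src,dst),(W,H))
E
python3 - <<'E'
from rect import *
p,K,R,t=shot("wrist")
uvs={'dial_left_grip':(190.4,128.9),'dial_mid_grip':(305.5,124.7),'dial_right_grip':(418.4,126.6),'bolt_grip':(284,219)}
obs=[(K,R,t,PTS[k],np.array(v)) for k,v in uvs.items()]
# bottom front corners, top corners
for X,uv in [(face(0,.15,0),(170,242)),(face(0,-.15,0),(447,242)),(face(.215,.15,0),(94,29)),(face(.215,-.15,0),(512,29))]: obs.append((K,R,t,X,np.array(uv)))
r=fit(obs);b=r.x;print(np.round(b,4),np.round(r.fun.reshape(-1,2),1).tolist())
for k in PTS: print(k,np.round(toW(b,PTS[k])[0],4))
for o in (0,.03): cv2.imwrite(f"pics/r{int(o*1000)}.png",rectify(p,K,R,t,b,o))
E
```

```text
[ 0.6039 -0.0617  0.1026] [[-0.7, -1.5], [-0.8, 2.5], [1.3, 0.3], [0.6, 3.2], [0.2, -1.5], [-1.0, -2.1], [0.5, 0.3], [-0.3, -0.5]]
dial_left_grip [0.6225 0.0327 0.1313]
dial_mid_grip [ 0.6319 -0.0588  0.1313]
dial_right_grip [ 0.6413 -0.1504  0.1313]
bolt_grip [ 0.5409 -0.0461  0.0798]
```

View pics/r30.png

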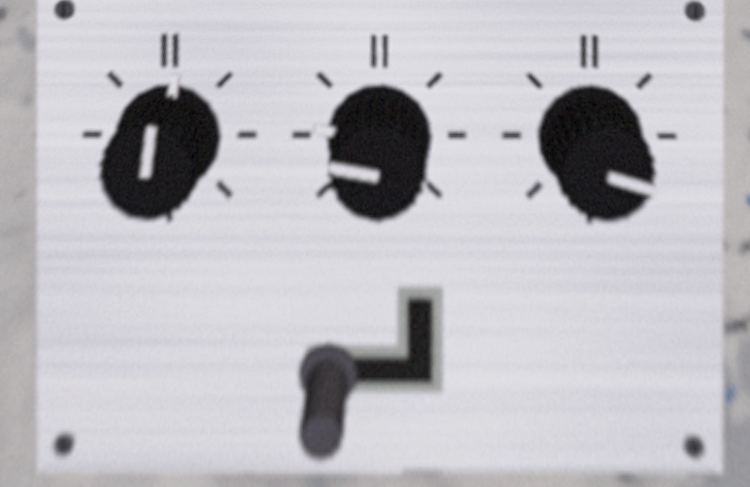

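View pics/r0.png

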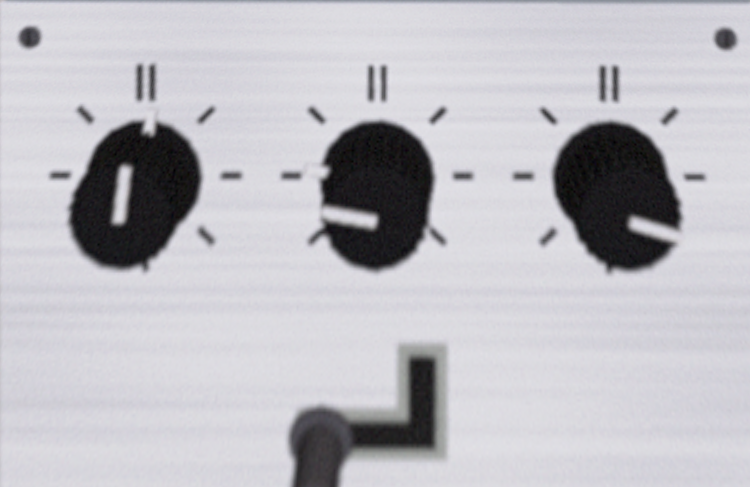

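```bash
python3 -m creep '[[81,0.035,0.04,0.03,-8],[81,0.07,0.081,0.06,-17],[81,0.07,0.081,0.11,-17],[81,0.07,0.081,0.155,-17],[81,0.07,0.081,0.16,-17],[81,0.07,0.081,0.16,-17],[81,0.07,0.081,0.16,-17]]' 15
python3 look.py c1; python3 -c "
from h import *;print(np.round(telemetry.get_state()['q'],2))"
```

```text
clock: 3.98
tool_pos: [0.6435, -0.1485, 0.1712]
eef_rot: [0.98, 0.199, 0.002, 0.001]
contact_force: [-0.6, 0.3, 1.1]
opening: 0.68
3.975 [ 0.6435 -0.1485  0.1712] [9.801e-01 1.985e-01 2.100e-03 8.000e-04] yaw 22.9 F [-0.61  0.31  1.12] 0.68
dial_left_grip []
dial_mid_grip [([228.7, 127.9], 0.73)]
dial_right_grip [([287.9, 317.7], 0.67)]
bolt_grip []
[ 0.28  0.82 -0.24  1.52  0.24  0.83 -1.22]
```

View pics/c1.png

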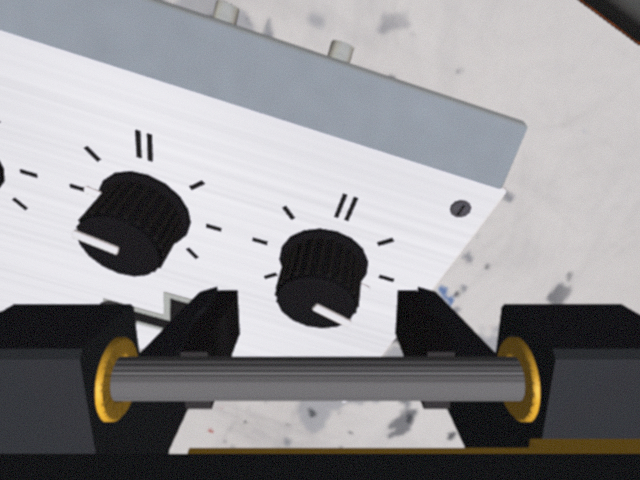

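```bash
python3 -m creep '[[81,0,0,0.015,0],[81,0,0,0.03,0],[81,0,0,0.038,0],[81,0,0,0.043,0],[81,0,0,0.043,0]]' 15
python3 -m creep '[[200,0,0,0,0],[200,0,0,0,0],[200,0,0,0,0],[200,0,0,0,0]]' 15
python3 look.py c2
```

```text
clock: 4.85
tool_pos: [0.6417, -0.1484, 0.1253]
eef_rot: [0.98, 0.199, -0.0, -0.0]
contact_force: [0.3, -0.5, 0.4]
opening: 0.684
clock: 5.35
tool_pos: [0.6426, -0.1495, 0.1262]
eef_rot: [0.98, 0.198, 0.001, 0.001]
contact_force: [1.4, -2.7, -0.4]
opening: 0.439
5.35 [ 0.6426 -0.1495  0.1262] [9.802e-01 1.982e-01 8.000e-04 9.000e-04] yaw 22.86 F [ 1.41 -2.68 -0.37] 0.439
dial_left_grip []
dial_mid_grip [([258.4, 69.3], 0.76)]
dial_right_grip [([330.5, 315.6], 0.88)]
bolt_grip []
```

View pics/c2.png

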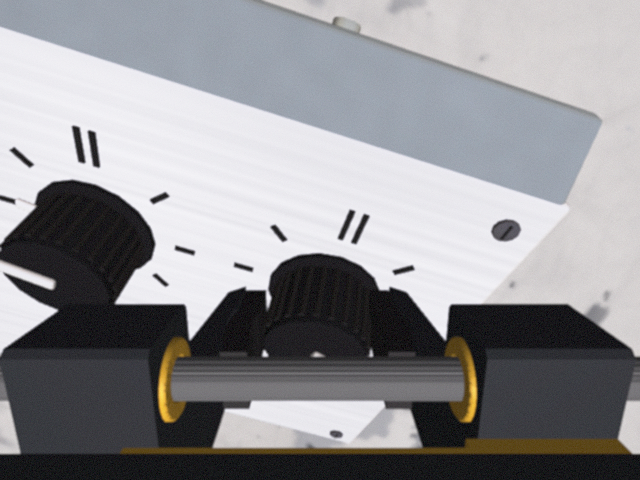

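```bash
python3 -m creep '[[200,0,0,0,6],[200,0,0,0,12],[200,0,0,0,18],[200,0,0,0,24],[200,0,0,0,29],[200,0,0,0,34],[200,0,0,0,34]]' 15
python3 -m creep '[[110,0,0,0,0],[110,0,0,0,0],[81,0,0,-0.04,0],[81,0,0,-0.08,0],[81,0,0,-0.08,0]]'; python3 look.py c3
```

```text
clock: 6.48
tool_pos: [0.6427, -0.152, 0.126]
eef_rot: [0.995, -0.098, 0.002, 0.002]
contact_force: [3.6, -8.4, -0.7]
opening: 0.435
clock: 7.1
tool_pos: [0.6437, -0.1471, 0.2089]
eef_rot: [0.995, -0.096, 0.003, -0.001]
contact_force: [0.4, -0.2, -0.6]
opening: 0.684
7.1 [ 0.6437 -0.1471  0.2089] [ 9.954e-01 -9.610e-02  2.800e-03 -7.000e-04] yaw -11.03 F [ 0.37 -0.24 -0.65] 0.684
dial_left_grip []
dial_mid_grip [([303.0, 177.9], 0.84)]
dial_right_grip [([262.1, 326.4], 0.79)]
bolt_grip [([392.4, 211.9], 0.68)]
[ 0.6022 -0.062   0.0845] [[-2.4, 0.8], [0.9, 0.6], [1.1, -3.9]]
```

View pics/c3.png

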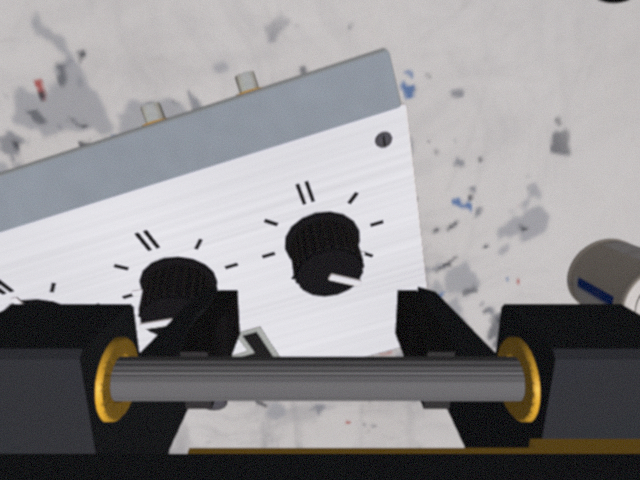

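```bash
cat > ang.py <<'E'
import sys
from rect import *
B=(0.6039,-0.0617,0.1026)
def angs(tag,camn="wrist",ids=('left','mid','right'),b=B):
    p,K,R,t=shot(camn); tiles=[]
    for i in ids:
        y={'left':.092,'mid':0,'right':-.092}[i]; out=.031;h=.03
        cs=[(.148+h,y+h),(.148+h,y-h),(.148-h,y-h),(.148-h,y+h)]
        src=np.float32([proj(K,R,t,toW(b,face(u,v,out)))[0] for u,v in cs])
        S=240;dst=np.float32([[0,0],[S,0],[S,S],[0,S]])
        im=cv2.warpPerspective(p["image"],cv2.getPerspectiveTransform(src,dst),(S,S));g=cv2.cvtColor(im,6)
        m=(g>110).astype(np.uint8);n,l,stt,ce=cv2.connectedComponentsWithStats(m)
        best=None
        for k in range(1,n):
            if 150<stt[k,4]<1600:
                ys,xs=np.where(l==k);P=np.c_[xs,ys].astype(float);q=P.mean(0)
                w,v=np.linalg.eigh(np.cov((P-q).T));el=np.sqrt(w[1]/max(w[0],1e-6))
                d=v[:,1]; 
                if d@(q-S/2)<0:d=-d
                a=np.arctan2(d[0],-d[1])%(2*np.pi)
                print(i,"blob",np.round(q,0),"area",stt[k,4],"elong",round(el,1),"len",round(np.sqrt(12*w[1])/4,1),"ang",round(a,3))
        tiles.append(im)
    cv2.imwrite(f"pics/{tag}.png",np.hstack(tiles))
if __name__=="__main__": angs(sys.argv[1],*(sys.argv[2:3] or ["wrist"]),*( [sys.argv[3].split(',')] if len(sys.argv)>3 else []))
E
python3 ang.py d1 wrist right,mid
```

```text
(no output)
```

View pics/d1.png

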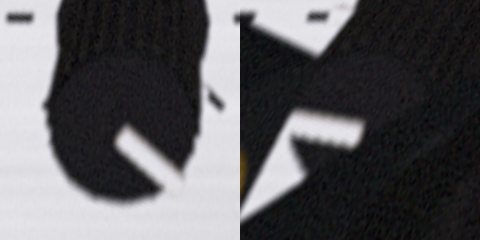

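```bash
python3 -m creep '[[81,-0.014,-0.042,0,8],[81,-0.0285,-0.0844,0,16],[81,-0.0285,-0.0844,0.03,16],[81,-0.0285,-0.0844,0.06,16],[81,-0.0285,-0.0844,0.075,16],[81,-0.0285,-0.0844,0.083,16],[81,-0.0285,-0.0844,0.083,16]]' 15
python3 look.py e1
```

```text
clock: 8.28
tool_pos: [0.6297, -0.0599, 0.1245]
eef_rot: [0.972, -0.234, -0.0, -0.0]
contact_force: [-5.5, 0.5, 10.2]
opening: 0.682
8.275 [ 0.6297 -0.0599  0.1245] [ 9.722e-01 -2.342e-01 -5.000e-04 -2.000e-04] yaw -27.09 F [-5.51  0.45 10.23] 0.682
dial_left_grip []
dial_mid_grip [([318.7, 318.3], 0.97)]
dial_right_grip [([185.3, 549.6], 0.63)]
bolt_grip [([427.6, 373.9], 0.71)]
[ 0.6017 -0.0627  0.0965] [[0.9, 1.5], [-0.2, -0.1], [-0.9, -3.4]]
```

View pics/e1.png

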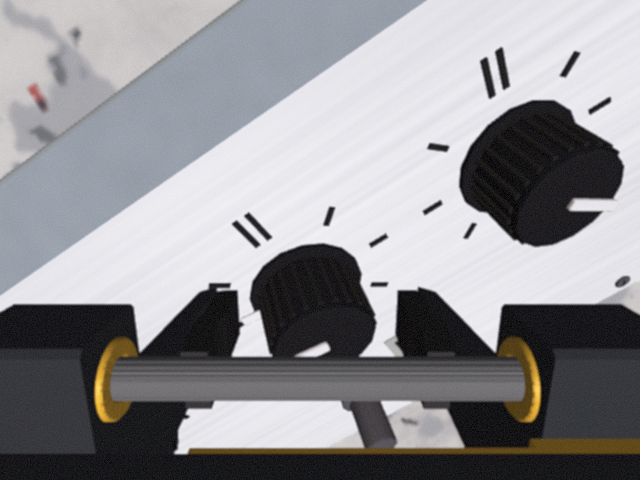

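```bash
python3 -m creep '[[81,0,0,-0.005,0],[200,0,0,-0.005,0],[200,0,0,-0.005,0],[200,0,0,-0.005,0],[200,0,0,-0.005,0],[200,0,0,-0.005,0]]' 15
python3 -m creep '[[200,0,0,0,-7],[200,0,0,0,-14],[200,0,0,0,-21],[200,0,0,0,-28],[200,0,0,0,-35],[200,0,0,0,-42],[200,0,0,0,-49],[200,0,0,0,-56],[200,0,0,0,-60],[200,0,0,0,-60]]' 15; python3 look.py e2
```

```text
clock: 9.28
tool_pos: [0.6302, -0.0605, 0.1276]
eef_rot: [0.972, -0.234, 0.0, 0.0]
contact_force: [0.0, -1.3, 0.1]
opening: 0.452
clock: 10.52
tool_pos: [0.63, -0.0592, 0.128]
eef_rot: [0.959, 0.283, 0.0, -0.001]
contact_force: [-2.3, 1.5, 3.6]
opening: 0.442
10.525 [ 0.63   -0.0592  0.128 ] [ 9.592e-01  2.829e-01  1.000e-04 -6.000e-04] yaw 32.86 F [-2.28  1.48  3.58] 0.442
dial_left_grip [([209.9, 80.1], 0.56)]
dial_mid_grip [([314.8, 317.4], 0.93)]
dial_right_grip []
bolt_grip []
```

View pics/e2.png

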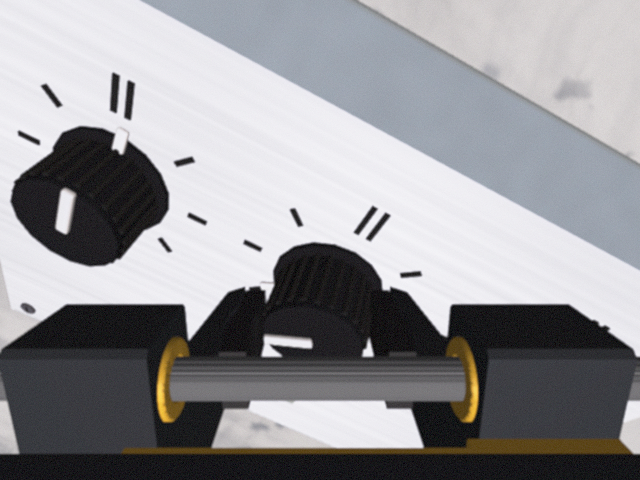

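```bash
sed -i 's/m=(g>110).astype(np.uint8)/m=(g>110).astype(np.uint8)*cv2.circle(np.zeros((S,S),np.uint8),(120,128),66,1,-1)/' ang.py
python3 -m creep '[[110,0,0,0,0],[110,0,0,0,0],[81,0,0,-0.04,10],[81,0,0,-0.08,20],[81,-0.03,0,-0.1,27],[81,-0.03,0,-0.1,27],[81,-0.03,0,-0.1,27]]'; python3 ang.py e3
```

```text
clock: 11.65
tool_pos: [0.6051, -0.0761, 0.227]
eef_rot: [0.999, 0.052, -0.0, -0.0]
contact_force: [-0.6, 0.1, 0.5]
opening: 0.683
left blob [122. 100.] area 1453 elong 3.9 len 18.7 ang 0.139
mid blob [ 96. 150.] area 1457 elong 3.1 len 16.7 ang 4.125
right blob [145. 153.] area 1219 elong 3.1 len 15.3 ang 2.298
```

View pics/e3.png

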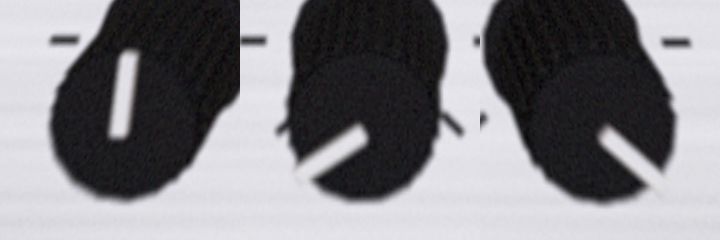

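```bash
python3 -m creep '[[81,0.0275,-0.014,0.03,8],[81,0.0275,-0.014,0.065,8],[81,0.0275,-0.014,0.09,8],[81,0.0275,-0.014,0.099,8],[200,0.0275,-0.014,0.099,8],[200,0.0275,-0.014,0.099,8],[200,0.0275,-0.014,0.099,8],[200,0.0275,-0.014,0.099,8],[200,0.0275,-0.014,0.099,8]]' 15
python3 -m creep '[[200,0,0,0,-6],[200,0,0,0,-12],[200,0,0,0,-17],[200,0,0,0,-17],[110,0,0,0,-17],[110,0,0,0,-17],[81,0,0,-0.05,-10],[81,-0.03,0,-0.1,-8],[81,-0.03,0,-0.1,-8],[81,-0.03,0,-0.1,-8]]' 15; python3 ang.py e4;python3 look.py e4b|head -1
```

```text
clock: 12.82
tool_pos: [0.6317, -0.0601, 0.1297]
eef_rot: [1.0, -0.018, 0.001, 0.0]
contact_force: [0.4, -1.6, 4.4]
opening: 0.426
clock: 14.08
tool_pos: [0.6005, -0.0586, 0.2282]
eef_rot: [0.999, 0.052, -0.001, 0.0]
contact_force: [-0.8, 0.3, -0.5]
opening: 0.682
left blob [124. 100.] area 1429 elong 4.0 len 18.7 ang 0.134
mid blob [102. 155.] area 1398 elong 3.2 len 16.7 ang 3.909
right blob [146. 152.] area 1179 elong 3.1 len 15.1 ang 2.301
14.125 [ 0.6003 -0.0586  0.2275] [ 0.9987  0.0515 -0.0011 -0.    ] yaw 5.91 F [-0.    0.35  0.28] 0.683
```

View pics/e4.png

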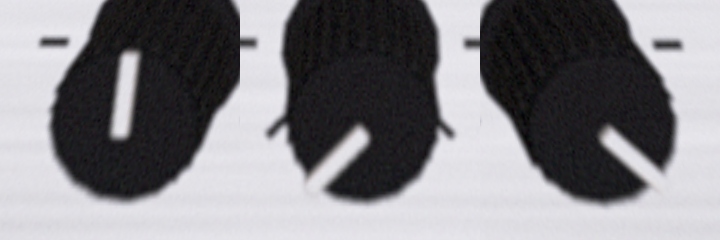

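```bash
python3 -m creep '[[81,0.016,-0.045,0,-10],[81,0.031,-0.0885,0.01,-20],[81,0.031,-0.0885,0.045,-29],[81,0.031,-0.0885,0.075,-29],[81,0.031,-0.0885,0.09,-29],[81,0.031,-0.0885,0.097,-29],[81,0.031,-0.0885,0.097,-29]]' 15
python3 -m creep '[[200,0,0,0,0],[200,0,0,0,0],[200,0,0,0,0],[200,0,0,0,0]]' 15
python3 -m creep '[[200,0,0,0,7],[200,0,0,0,14],[200,0,0,0,21],[200,0,0,0,28],[200,0,0,0,35],[200,0,0,0,42],[200,0,0,0,49],[200,0,0,0,56],[200,0,0,0,58],[200,0,0,0,58]]' 15; python3 look.py f1
```

```text
clock: 15.25
tool_pos: [0.623, 0.0326, 0.132]
eef_rot: [0.954, 0.3, 0.0, 0.0]
contact_force: [-0.1, 0.2, 0.7]
opening: 0.684
clock: 15.75
tool_pos: [0.6222, 0.0342, 0.1324]
eef_rot: [0.954, 0.3, 0.0, -0.001]
contact_force: [-3.2, 3.6, 5.4]
opening: 0.433
clock: 17.0
tool_pos: [0.6233, 0.0297, 0.1321]
eef_rot: [0.98, -0.2, 0.001, 0.002]
contact_force: [-1.5, -5.5, 2.6]
opening: 0.432
17.0 [0.6233 0.0297 0.1321] [ 0.9797 -0.2003  0.0011  0.0017] yaw -23.11 F [-1.49 -5.53  2.64] 0.432
dial_left_grip []
dial_mid_grip [([206.4, 541.5], 0.89), ([319.8, 317.9], 0.38)]
dial_right_grip []
bolt_grip []
```

View pics/f1.png

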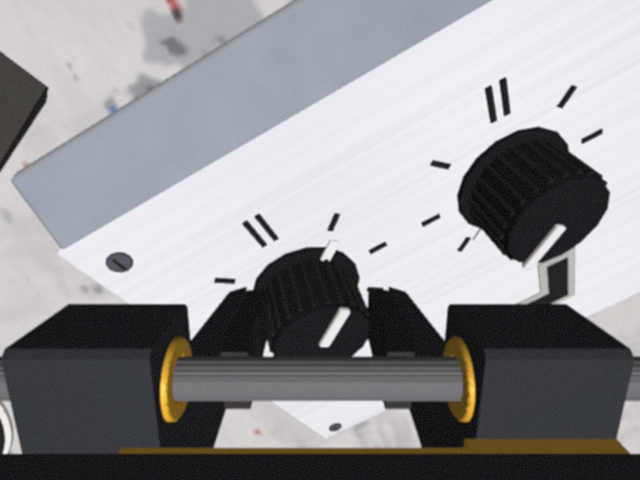

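```bash
python3 ang.py f2 wrist left
python3 -m creep '[[95,0,0,0,0],[95,0,0,0,0],[95,0,0,0,-10],[95,0,0,0,-20],[95,0,0,0,-30],[95,0,0,0,-40],[95,0,0,0,-50],[95,0,0,0,-60],[95,0,0,0,-60],[95,0,0,0,-60]]' 15; python3 ang.py f3 wrist left
```

```text
clock: 18.55
tool_pos: [0.6227, 0.0329, 0.1317]
eef_rot: [0.949, 0.315, 0.0, -0.0]
contact_force: [-0.0, 0.1, -0.7]
opening: 0.625
```

View pics/f3.png

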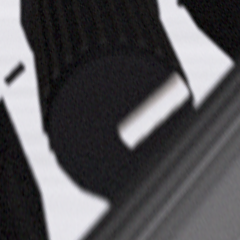

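View pics/f2.png

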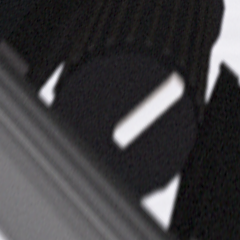

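```bash
python3 -m creep '[[200,0,0,0,0],[200,0,0,0,0],[200,0,0,0,0],[200,0,0,0,0]]' 15
python3 -m creep '[[200,0,0,0,7],[200,0,0,0,14],[200,0,0,0,21],[200,0,0,0,28],[200,0,0,0,35],[200,0,0,0,42],[200,0,0,0,49],[200,0,0,0,56],[200,0,0,0,61],[200,0,0,0,61]]' 15
python3 -m creep '[[110,0,0,0,0],[110,0,0,0,0],[81,0,0,-0.05,-10],[81,-0.03,0.04,-0.1,-20],[81,-0.03,0.08,-0.1,-29],[81,-0.03,0.08,-0.1,-31],[81,-0.03,0.08,-0.1,-31],[81,-0.03,0.08,-0.1,-31]]' 15; python3 ang.py f4;python3 look.py f5
```

```text
clock: 19.1
tool_pos: [0.6219, 0.0338, 0.1316]
eef_rot: [0.948, 0.317, -0.0, -0.001]
contact_force: [-3.3, 3.1, 1.4]
opening: 0.435
clock: 20.35
tool_pos: [0.6227, 0.0298, 0.1321]
eef_rot: [0.978, -0.209, 0.0, 0.002]
contact_force: [-2.8, -4.9, 3.5]
opening: 0.434
clock: 21.35
tool_pos: [0.5632, -0.0264, 0.2313]
eef_rot: [0.998, 0.061, 0.0, -0.001]
contact_force: [-0.2, 0.4, -1.2]
opening: 0.68
left blob [152. 132.] area 1456 elong 3.1 len 16.8 ang 1.586
mid blob [102. 155.] area 1402 elong 3.3 len 17.0 ang 3.921
right blob [148. 151.] area 1081 elong 3.4 len 15.0 ang 2.3
21.4 [ 0.5631 -0.0266  0.2312] [ 9.981e-01  6.100e-02 -0.000e+00 -4.000e-04] yaw 7.0 F [ 0.6  -0.18 -0.44] 0.682
dial_left_grip [([138.6, 228.2], 0.85)]
dial_mid_grip [([137.3, 392.0], 0.77)]
dial_right_grip [([145.2, 548.0], 0.63)]
bolt_grip [([263.2, 339.3], 0.83)]
[ 0.6008 -0.0629  0.0995] [[1.5, -0.7], [-3.0, 4.2], [-0.4, -0.2], [1.2, -2.8]]
```

View pics/f4.png

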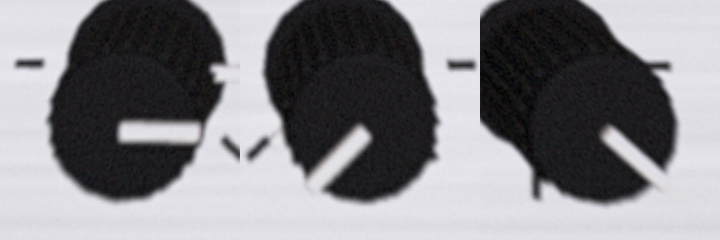

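View pics/f5.png

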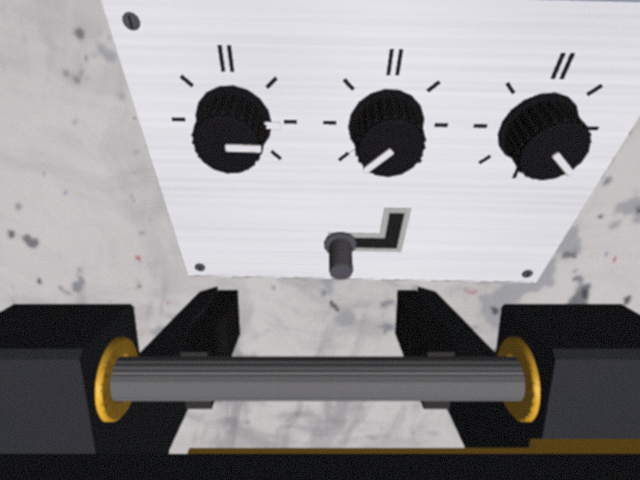

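```bash
python3 -m creep '[[81,-0.0245,0.0167,0.03,1],[81,-0.0245,0.0167,0.08,1],[81,-0.0245,0.0167,0.12,1],[81,-0.0245,0.0167,0.145,1],[81,-0.0245,0.0167,0.154,1],[81,-0.0245,0.0167,0.159,1],[81,-0.0245,0.0167,0.159,1]]' 15; python3 look.py g1
```

```text
clock: 22.52
tool_pos: [0.5408, -0.0477, 0.0733]
eef_rot: [0.999, 0.051, 0.001, 0.0]
contact_force: [0.3, -0.0, 1.2]
opening: 0.682
22.525 [ 0.5408 -0.0477  0.0733] [9.987e-01 5.150e-02 6.000e-04 1.000e-04] yaw 5.9 F [ 0.35 -0.04  1.17] 0.682
dial_left_grip []
dial_mid_grip [([26.5, 428.4], 0.6)]
dial_right_grip []
bolt_grip [([328.7, 315.2], 0.84)]
```

View pics/g1.png

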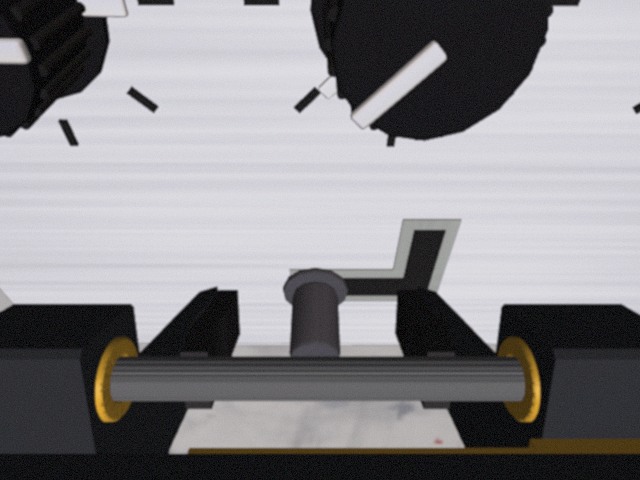

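```bash
python3 -m creep '[[230,0,0,0,0],[230,0,0,0,0],[230,0,0,0,0],[230,0,0,0,0],[230,0,0,0,0]]' 15
python3 -m creep '[[230,0,0.006,0,0],[230,0,0.012,0,0],[230,0,0.018,0,0],[230,0,0.024,0,0],[230,0,0.03,0,0],[230,0,0.036,0,0],[230,0,0.04,0,0],[230,0,0.041,0,0],[230,0,0.041,0,0]]' 15; python3 look.py g2
```

```text
clock: 23.4
tool_pos: [0.5403, -0.0476, 0.0727]
eef_rot: [0.999, 0.052, -0.0, -0.0]
contact_force: [0.3, -0.1, -0.6]
opening: 0.199
clock: 24.52
tool_pos: [0.5443, -0.0868, 0.0727]
eef_rot: [0.999, 0.052, -0.0, -0.001]
contact_force: [-0.9, 4.1, 0.7]
opening: 0.199
24.525 [ 0.5443 -0.0868  0.0727] [ 9.986e-01  5.220e-02 -2.000e-04 -1.000e-03] yaw 5.99 F [-0.86  4.06  0.68] 0.199
dial_left_grip []
dial_mid_grip [([22.1, 221.9], 0.57)]
dial_right_grip []
bolt_grip [([326.8, 315.1], 0.72)]
```

View pics/g2.png

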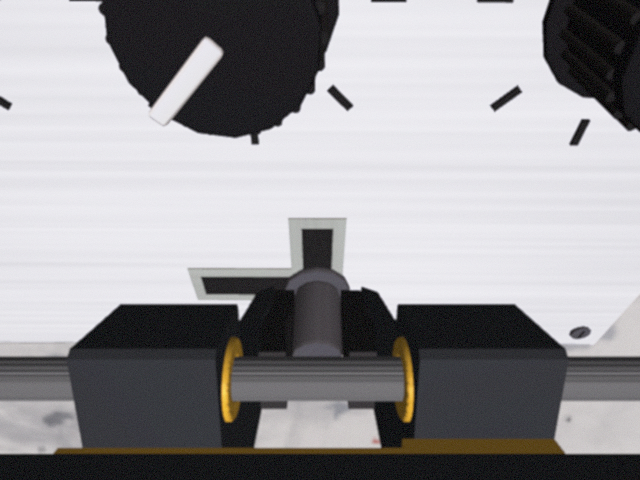

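At the corner; now up the slope.

```bash
python3 -m creep '[[230,0.004,0,-0.0023,0],[230,0.008,0,-0.0046,0],[230,0.012,0,-0.0069,0],[230,0.016,0,-0.0092,0],[230,0.02,0,-0.0115,0],[230,0.023,0,-0.0133,0],[230,0.024,0,-0.0139,0],[230,0.024,0,-0.0139,0],[230,0.024,0,-0.0139,0]]' 15; python3 look.py g3
```

```text
clock: 25.9
tool_pos: [0.5667, -0.0846, 0.0858]
eef_rot: [0.999, 0.052, -0.002, -0.001]
contact_force: [-1.8, 4.1, -2.9]
opening: 0.202
25.9 [ 0.5667 -0.0846  0.0858] [ 9.986e-01  5.200e-02 -1.700e-03 -9.000e-04] yaw 5.97 F [-1.81  4.09 -2.92] 0.202
dial_left_grip [([186.6, 282.8], 0.56)]
dial_mid_grip [([141.8, 240.6], 0.94)]
dial_right_grip [([143.1, 627.6], 0.82)]
bolt_grip [([331.1, 314.7], 0.83)]
[ 0.5972 -0.0649  0.1624] [[-416.5, -0.4], [1.9, 21.7], [3.2, -3.1], [-80.1, 41.4]]
```

View pics/g3.png

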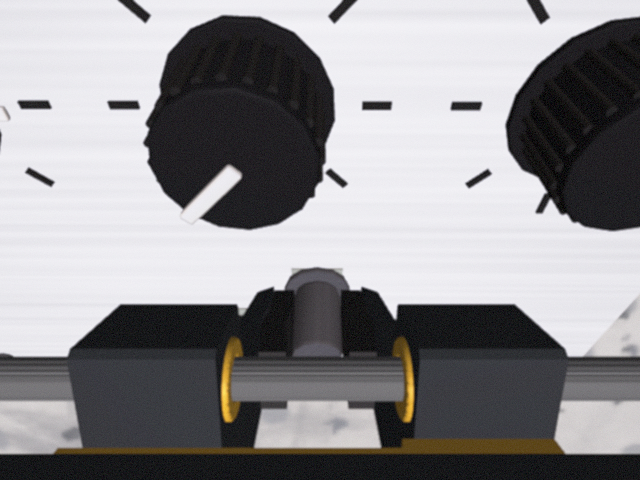

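```bash
python3 -m creep '[[230,0.002,0,-0.001,0],[230,0.003,0,-0.0017,0],[230,0.003,0,-0.0017,0]]' 15; python3 -m creep '[[150,0,0,0,0],[110,0,0,0,0],[110,0,0,0,0],[100,0,0,-0.03,0],[100,0,0,-0.08,0],[81,-0.03,0,-0.13,0],[81,-0.03,0,-0.15,0],[81,-0.03,0,-0.15,0],[81,-0.03,0,-0.15,0]]' 15; python3 ang.py h1; python3 look.py h2
```

```text
clock: 26.52
tool_pos: [0.5667, -0.0846, 0.0859]
eef_rot: [0.999, 0.052, -0.005, -0.001]
contact_force: [-4.1, 4.5, -10.7]
opening: 0.199
clock: 27.65
tool_pos: [0.5413, -0.0888, 0.2375]
eef_rot: [0.999, 0.051, -0.0, 0.0]
contact_force: [-0.5, 0.4, -0.4]
opening: 0.683
left blob [151. 131.] area 1382 elong 3.4 len 17.1 ang 1.584
mid blob [100. 153.] area 1280 elong 3.6 len 16.9 ang 3.921
right blob [146. 151.] area 1127 elong 3.5 len 15.5 ang 2.295
27.7 [ 0.5411 -0.0887  0.2371] [ 9.987e-01  5.160e-02 -1.000e-03 -1.000e-04] yaw 5.91 F [-0.19  0.23 -0.45] 0.68
dial_left_grip [([85.2, 121.0], 0.56)]
dial_mid_grip [([83.8, 286.2], 0.73), ([192.7, 313.6], 0.41), ([134.9, 295.6], 0.27)]
dial_right_grip [([87.9, 443.3], 0.77), ([86.6, 285.5], 0.37)]
bolt_grip [([194.3, 311.9], 0.66)]
[ 0.603  -0.0632  0.099 ] [[2.2, -0.8], [-1.9, 1.1], [2.0, -2.5], [-49.6, 24.3]]
```

View pics/h2.png

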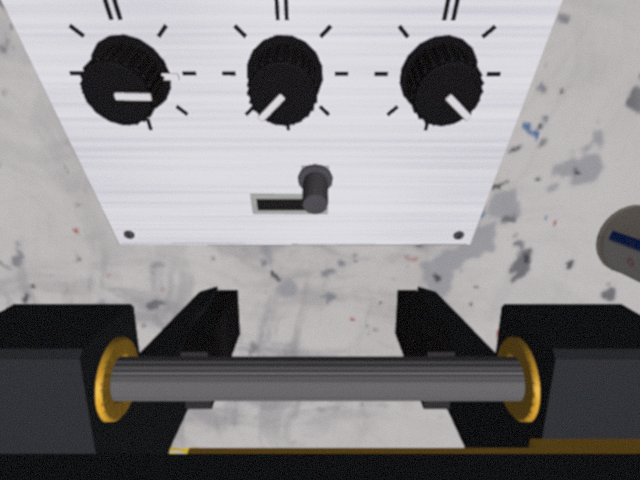

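```bash
python3 - <<'E'
from h import *
p,K,R,t=shot("wrist")
for u,sd in((.026,.04),(.022,.04),(.026,.036)): print(u,sd,np.round(proj(K,R,t,toW((.6035,-.0622,.1015),face(.045+u,.022-sd,.02)))[0],1),np.round(proj(K,R,t,toW((.6035,-.0622,.1015),face(.045+u,.022-sd,.032)))[0],1))
E
```

```text
0.026 0.04 [314.6 190.7] [314.6 201.7]
0.022 0.04 [314.7 195.2] [314.6 206.1]
0.026 0.036 [309.  190.7] [308.7 201.7]
```

```bash
python3 - <<'E'
from plant import r
print(r.finish_job())
E
```

```text
the job is handed in; nothing more can be done
None
```

The lockout is released: the dials are on 2 - 5 - 3 and the bolt handle is round the corner and up at its stop. I handed the job in at about 28 s of the 67 s allowed. The hand-in reports no verdict.

- **Dials:** I turned them by gripping each knob and twisting, right, then middle (second twist to correct it), then left in two strokes. The last wrist picture, taken after the bolt was moved, reads:

| Dial | Measured (rad) | Target (rad) |
|---|---|---|
| Left | 1.584 | 1.571 |
| Middle | 3.921 | 3.927 |
| Right | 2.295 | 2.356 |

- **Bolt:** I moved it only after all three dials measured on the code. I slid it about 40 mm right and 26 mm up, then pressed on; it did not move further, with about 11 N measured at the wrist. In the last picture its end is at about pixel (315, 202). The pixel worked out for fully right and at the stop is (314.6, 201.7).
- **Clearance:** The gripper is open and held well above the box, and the wrist force reads about zero.
- **Nearby objects:** I kept well away from the tin, cup and cap throughout, but took no final picture of them to confirm they had not moved.
- **Unplanned contact:** One open fingertip touched the box face with about 10 N during the approach to the middle dial, and I lifted it off straight away.
- **Detection disagreements:** The trained networks gave a few wrong or doubled grip points (for example, naming the bolt as the right dial), which I rejected against the pictures.

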